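Put the tube carriers on the mixers they are keyed for

ROBOT

A 7-joint arm with a two-finger parallel gripper is mounted at the origin on the work surface. World frame = base frame: x ahead of the robot, y to its left, z up, the work surface at z = 0. Lengths are in mm, angles in rad, forces in N, time in s.
With the tool pointing down it reaches from about 400 to 850 mm from the base axis. Payload 10.4 kg.
Tool frame: the origin (TCP) lies midway between the tips of the shut fingers; the grasp point (between the pads) lies 19 mm behind it; z points along the fingers, y is the line along which they close (so a half turn about z gives the same grasp; the last joint's range is limited). The gripper opens to 85 mm and grips with 20 to 120 N. Pads are 22 mm wide; open, the fingers measure 114 mm over their backs; the gripper's body (76 mm by 85 mm) begins 54 mm behind the grasp point. The pads swing forward as they close: fully open they stand 13 mm farther back than shut.
Start: joints at [1.225, 0.332, -0.065, 1.46, 0.022, 1.35, -0.088], TCP at [198.286, -592.734, 231.338] pointing down, gripper open.
Joint ranges: [-2.6, 2.6], [-0.5, 2.12], [-1.47, 1.34], [0.16, 2.42], [-1.27, 4.41], [0.06, 2.06], [-2.6, 2.6]. Speed limits (rad/s): [2.22, 2.22, 2.79, 2.79, 3.14, 3.14, 3.14].

INTERFACE

Orientations are given as a unit quaternion [x, y, z, w].
In Python, from plant import arm gives the robot as it stands. Calls block until the motion is done:
- arm.movep(position, orientation): joint-space move of the TCP to a pose.
- arm.move_linear(position, frame=None, v=150, until_force=None): straight line of the TCP; frame=None keeps the orientation; v is the mean speed in mm/s. With until_force (N) it stops when the force on the tool has changed by that much, and returns True; else False.
- arm.movej(angles): joint-space move.
- arm.move_gripper(opening, force=None): finger opening in mm; force is the grip in N (None keeps the last); returns when the fingers have stopped.
- arm.hold(seconds).
- arm.ik(position, orientation): joint angles nearest the present ones, or None.
- arm.state(): the state.
- arm.capture(name): name is "scene" or "top" or "wrist"; returns a dict with "frame" (400x640x3 uint8, red, green, blue), "vfov" (degrees; the focal length in pixels is half the picture's height over the tangent of half this angle, whatever the lens; pixels are square), "cx", "cy" (the principal point, pixels), "world_to_cam" (4x4, takes a point from world to camera coordinates). Camera axes: x right, y down, z forward; pixel columns grow to the right and rows downward; lengths in mm; the calibration is good to about 2 mm. A picture is of the moment at which its call begins. There is no depth.
A pose or a line that the arm cannot do raises arm.PlanningError and nothing moves.
- arm.hand_in(): hands the job in; it is judged then, once.
The state is a dict: "t": time; "joints": joint angles; "joint_velocities": joint speeds; "tau": joint torques, N m; "tool_pos": TCP position; "ee_rot": TCP orientation; "force": force on the tool from outside, world axes, zero at the start; "ft_torque": the same for the moment, N m; "opening": finger opening in mm; "grasp_force": force on a finger pad.
Only numpy, scipy, OpenCV 4.12 (cv2) and the standard library are available. Lean on these libraries where they do the work, as an engineer would, in place of code of your own. Each camera call takes 0.05 s, during which the arm holds its last target. There are 200 camera calls.

TASK

The two white tube carriers look alike, but one has its keyway close to the centre bore and the other has it out near the end. Sort them by that: seat each carrier on the mixer whose shaft and key it fits, with the key in the keyway, fully home and flat on the mixer's support bar, lowering it gently all the way down before letting go.

Things in the scene. Friction and masses are not known exactly. Their poses are not given: they have to be found in the camera images.
- carrier_inner_mid (a point): Centre of a loose white plastic bar lying flat, 160 (x) x 50 (y) x 32 mm thick, about 0.2 kg; grip it across the 50 mm at mid-length. Through its centre a 26 mm round bore; on its +x half a through keyway, 18 (x) x 20 (y) mm, close beside the bore: centre 27 mm from the bore's. Six 9 mm tube pits on its -x half. x runs from bore to keyway, z up
- carrier_outer_mid (a point): Centre of a loose white plastic bar lying flat, 160 (x) x 50 (y) x 32 mm thick, about 0.2 kg; grip it across the 50 mm at mid-length. Through its centre a 26 mm round bore; on its +x half a through keyway, 18 (x) x 20 (y) mm, out near the end: centre 63 mm from the bore's. Six 9 mm tube pits on its -x half. x runs from bore to keyway, z up
- mixer_inner_seat (a point): Point on the shaft axis at the top face (48 mm above the bench) of the black support bar, 156 (x) x 36 mm, of a fixed white mixer, 130 x 90 mm; a carrier fully home rests on this face, centre 16 mm above it. Round 16 mm shaft rises 44 mm from here, tapered tip; key 8 (x) x 10 mm, 20 mm high, close beside the shaft, centre 27 mm from the axis. x runs from shaft to key, z up
- mixer_outer_seat (a point): Point on the shaft axis at the top face (48 mm above the bench) of the black support bar, 156 (x) x 36 mm, of a fixed white mixer, 130 x 90 mm; a carrier fully home rests on this face, centre 16 mm above it. Round 16 mm shaft rises 44 mm from here, tapered tip; key 8 (x) x 10 mm, 20 mm high, out near the bar's end, centre 63 mm from the axis. x runs from shaft to key, z up
Things that resemble listed ones, but are neither listed nor needed, are in the scene too. Leave any turquoise look-alike of the part that bears carrier_outer_mid alone.

How it is judged (in metres and radians):
At the end, for the whole second after the job is handed in: Each carrier sits on the mixer with the matching key: bore within 12 mm of the shaft axis, centre 12 to 20 mm above the support bar's top face (16 when resting on it), level within 8 degrees, long axis within 17 degrees of the support bar, at rest (horizontal distance between carrier_inner_mid and mixer_inner_seat below 0.012 m and z of carrier_inner_mid in the frame of mixer_inner_seat between 0.012 and 0.02 m and angle between each of carrier_inner_mid, carrier_outer_mid's own z axis and vertical below 0.14 rad and angle between the x axis of carrier_inner_mid and the x axis of mixer_inner_seat, either way round below 0.3 rad and linear speed of each of carrier_inner, carrier_outer below 0.02 m/s and horizontal distance between carrier_outer_mid and mixer_outer_seat below 0.012 m and z of carrier_outer_mid in the frame of mixer_outer_seat between 0.012 and 0.02 m and angle between the x axis of carrier_outer_mid and the x axis of mixer_outer_seat, either way round below 0.3 rad); the robot touches nothing.
It fails at once if a carrier is dropped or rammed home: faster than 0.4 m/s over the last 30 mm above the support bar (a free fall of over about 8 mm) ((horizontal distance between carrier_inner_mid and mixer_inner_seat below 0.012 m and z of carrier_inner_mid in the frame of mixer_inner_seat below 0.046 m and linear speed of carrier_inner above 0.4 m/s) or (horizontal distance between carrier_outer_mid and mixer_outer_seat below 0.012 m and z of carrier_outer_mid in the frame of mixer_outer_seat below 0.046 m and linear speed of carrier_outer above 0.4 m/s)).
It also fails if it takes over 58 s, if anything falls off the work surface, if the arm or the gripper's body presses on something with over 40 N, if the wrist force passes 120 N, or if a joint passes its speed limit or range.

## Working session

There is one attempt and no reset: what is moved stays moved. The work goes in short steps, each a Python script; the robot and the scene stay as the last script left them, time stands still between calls to the robot, and variables do not carry over. Pictures are saved under pics/ and viewed, at most 10 in all, crops included, and the job is handed in when it is done.

```bash
mkdir -p pics
python3 - <<'E'
from plant import arm
import cv2,numpy as np,json
for n in("scene","top"):
    c=arm.capture(n); cv2.imwrite(f"pics/{n}0.png",c["frame"][:,:,::-1])
    print(n,c["vfov"],c["cx"],c["cy"],np.round(c["world_to_cam"],3).tolist())
s=arm.state();print(s["t"],s["ee_rot"],s["opening"])
E
```

```text
scene 57.29089093333194 319.3397306123368 203.2579284573995 [[0.712, 0.702, -0.005, -375.56], [0.501, -0.513, -0.697, -155.568], [-0.492, 0.493, -0.717, 1136.807], [0.0, 0.0, 0.0, 1.0]]
top 49.92494383042004 320.8175133913011 189.18597907477712 [[-0.014, -1.0, -0.015, 74.001], [-0.99, 0.016, -0.137, 485.263], [0.137, 0.013, -0.99, 1184.367], [0.0, 0.0, 0.0, 1.0]]
0.1 [ 9.87006635e-01  1.60678209e-01 -1.27263560e-04 -6.32603332e-04] 85.42591154507086
```

View pics/top0.png

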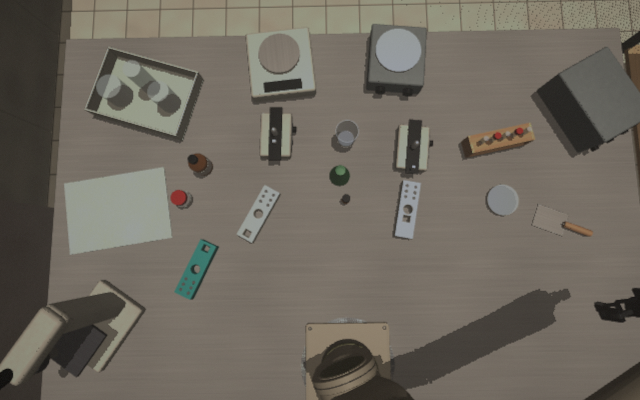

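View pics/scene0.png

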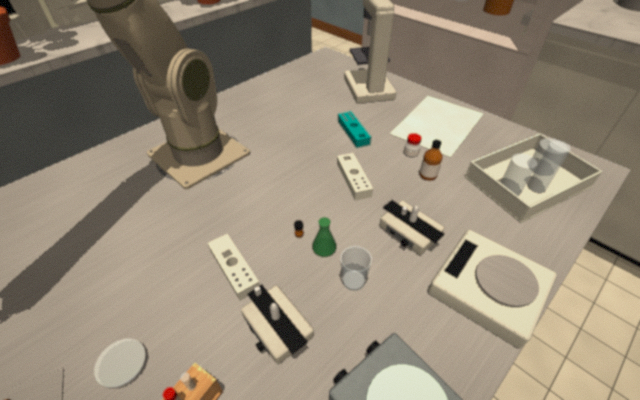

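The top view shows two white carriers at about (258,213) and (408,209), and two mixers at about (276,134) and (413,147). The turquoise bar at (197,269) is the decoy. An enlarged crop will show the keyways and keys.

```bash
cat > h.py <<'E'
import numpy as np,cv2
from plant import arm
def cap(n):
    c=arm.capture(n); c["f"]=200/np.tan(np.radians(c["vfov"])/2); c["T"]=np.array(c["world_to_cam"]); return c
def ray(c,uv,z):
    R,t=c["T"][:3,:3],c["T"][:3,3]; o=-R.T@t
    d=R.T@np.array([(uv[0]-c["cx"])/c["f"],(uv[1]-c["cy"])/c["f"],1]); return (o+d*(z-o[2])/d[2])
def proj(c,p):
    q=c["T"][:3,:3]@np.array(p,float)+c["T"][:3,3]; return q[:2]/q[2]*c["f"]+[c["cx"],c["cy"]]
def mask_rect(c,roi,fn):
    x0,y0,x1,y1=roi; m=fn(c["frame"][y0:y1,x0:x1].astype(int)).astype(np.uint8)
    k=max(cv2.findContours(m,cv2.RETR_EXTERNAL,cv2.CHAIN_APPROX_NONE)[0],key=cv2.contourArea)
    return k.reshape(-1,2)+[x0,y0]
E
python3 - <<'E'
from h import *
c=cap("top"); f=c["frame"][:,:,::-1]
rois=dict(cl=(228,175,288,250),cr=(380,170,440,245),ml=(250,100,310,165),mr=(385,112,445,177))
t=[cv2.resize(np.ascontiguousarray(f[b-0:b+65,a:a+66]),(396,300),interpolation=cv2.INTER_CUBIC) for a,b in((225,182),(375,177),(243,102),(380,115))]
cv2.imwrite("pics/m.png",np.vstack([np.hstack(t[:2]),np.hstack(t[2:])]))
for n,fn,z in(("cl",lambda a:a.min(2)>140,32),("cr",lambda a:a.min(2)>140,32),("ml",lambda a:a.max(2)<50,48),("mr",lambda a:a.max(2)<50,48)):
    k=mask_rect(c,rois[n],fn); w=np.array([ray(c,p,z)[:2] for p in k],np.float32); r=cv2.minAreaRect(w)
    print(n,k.min(0),k.max(0),np.round(r[0],1),np.round(r[1],1),r[2])
print(-c["T"][:3,:3].T@c["T"][:3,3])
E
```

```text
cl [237 186] [278 241] [421.6 245.7] [ 47.7 157.3] 60.4080924987793
cr [396 180] [419 237] [ 427.5 -177.6] [ 47.3 157.3] 79.08907318115234
ml [269 108] [281 160] [646.4 194.7] [ 32.8 153.1] 88.25755310058594
mr [412 120] [420 130] [ 669.1 -213.6] [35.1 17.7] 30.68216896057129
[ 319.27471061   50.58153371 1240.63983251]
```

View pics/m.png

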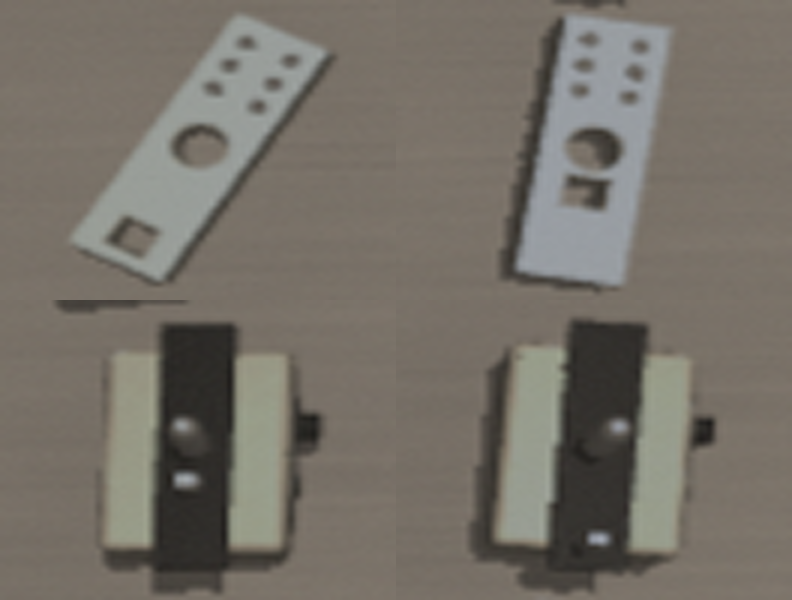

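Top left, crop (130,238): the keyway is near the end, so the carrier at px (258,213) is **outer**. Top right, crop (586,193): the keyway is beside the bore, so the carrier at (408,209) is **inner**. Bottom left, crop (186,480): the key is close to the shaft, so the mixer at (276,134) is inner. Bottom right, crop (598,538): the key is at the bar's end, so the mixer at (413,147) is outer. All keyways and keys point roughly toward world -x.

Next I measure the mixer bars in both views.

Run:
```python
from h import *
def rect(c,roi,fn,z):
    k=mask_rect(c,roi,fn); w=np.array([ray(c,p,z)[:2] for p in k],np.float32); r=cv2.minAreaRect(w); return np.round(r[0],1),np.round(r[1],1),round(r[2],1)
c=cap("top"); s=cap("scene")
for th in(60,70,80):
    print(th,rect(c,(250,100,310,165),lambda a:a.max(2)<th,48),rect(c,(385,112,445,177),lambda a:a.max(2)<th,48))
    print("  s",rect(s,(235,275,315,365),lambda a:a.max(2)<th,48),rect(s,(370,185,460,255),lambda a:a.max(2)<th,48))
W=lambda a:a.min(2)>130
print("carr s outer,inner",rect(s,(325,140,385,205),W,32),rect(s,(200,225,270,300),W,32))
# bright blobs: key tops
for n,p in(("keyL",(274,142)),("keyR",(413,167)),):
    x,y=p; g=c["frame"][y-4:y+5,x-5:x+6].astype(float).min(2); g=np.clip(g-110,0,None); yy,xx=np.mgrid[y-4:y+5,x-5:x+6]
    u=((g*xx).sum()/g.sum(),(g*yy).sum()/g.sum()); print(n,np.round(u,1),ray(c,u,68).round(1))
for p in((273.8,130),(417,142.6)): print("tip",ray(c,p,92).round(1))
b=s["frame"][:,:,::-1]
cv2.imwrite("pics/s2.png",np.hstack([cv2.resize(np.ascontiguousarray(b[275:365,235:325]),(400,400),interpolation=2),cv2.resize(np.ascontiguousarray(b[175:265,370:460]),(400,400),interpolation=2)]))
```

```text
60 (array([646.5, 196.6]), array([ 39.8, 152.8]), 89.0) (array([ 602.6, -196.4]), array([ 36.8, 156.3]), 84.1)
  s (array([ 608.2, -199.5]), array([ 34.7, 155.4]), 82.9) (array([652.3, 188.7]), array([ 36.4, 150.8]), 88.4)
70 (array([647.9, 192.4]), array([ 82.4, 155.8]), 89.0) (array([ 601.6, -181.4]), array([ 81.1, 156.6]), 89.6)
  s (array([ 608.1, -201. ]), array([ 35. , 157.1]), 84.0) (array([652.4, 188.7]), array([ 36.4, 153.7]), 88.4)
80 (array([642.1, 192.5]), array([ 82.5, 167.3]), 89.0) (array([ 600.2, -180. ]), array([ 84. , 165.2]), 89.6)
  s (array([ 608.2, -201.2]), array([ 35.7, 157.4]), 83.9) (array([653.4, 190.2]), array([ 38.7, 155.9]), 86.9)
carr s outer,inner (array([425. , 256.1]), array([181.4, 274.8]), 44.0) (array([ 421.9, -172.5]), array([166.9, 211. ]), 50.1)
keyL [273.4 140.4] [621.8 197.1  68. ]
keyR [413.3 166.3] [ 541.2 -190.6   68. ]
tip [645.1 193.   92. ]
tip [ 602.4 -198.7   92. ]
```

View pics/s2.png

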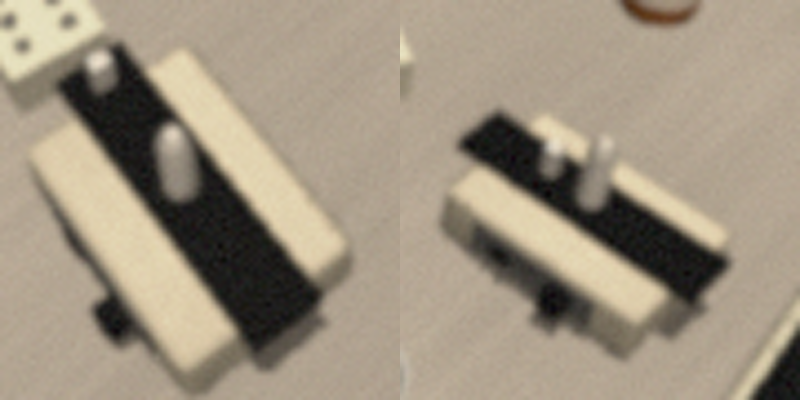

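This scene view confirms the keys: near the bar's end on the left mixer (crop 100,65) and beside the shaft on the right one (550,155). The two cameras disagree by about 6 mm, so I look from close by with the wrist camera: outer mixer, inner mixer, then outer carrier.

```bash
cat >> h.py <<'E'
from scipy.spatial.transform import Rotation as Ro
def down(a):  # tool x along heading a deg
    a=np.radians(a); x=np.array([np.cos(a),np.sin(a),0]); z=np.array([0,0,-1.]); return Ro.from_matrix(np.c_[x,np.cross(z,x),z]).as_quat()
E
python3 - <<'E'
from h import *
for n,p,a in(("mo",(600,-199,300),-6),("mi",(645,193,300),-1)):
    arm.movep(list(p),down(a)); arm.hold(.2); c=cap("wrist"); cv2.imwrite(f"pics/w_{n}.png",c["frame"][:,:,::-1])
    np.savez(f"w_{n}.npz",frame=c["frame"],T=c["T"],cx=c["cx"],cy=c["cy"],f=c["f"])
    s=arm.state(); print(n,s["t"],s["tool_pos"],np.round(s["joints"],2),proj(c,(*p[:2],48)),-c["T"][:3,:3].T@c["T"][:3,3])
a,b=[cv2.imread(f"pics/w_{n}.png") for n in("mo","mi")]
cv2.imwrite("pics/w.png",cv2.resize(np.vstack([a,b]),(480,600)))
E
```

```text
mo 2.5417 [ 599.82623676 -199.54721601  299.93959292] [ 0.56  0.36 -0.42  1.31  0.14  1.5  -1.52] [321.17199018 167.84945882] [ 680.39896249 -208.22427918  442.09823043]
mi 4.2583 [645.30947512 191.97005998 300.04166599] [ 0.04  0.49 -0.61  1.18  0.27  1.56 -2.11] [320.69396311 168.32591111] [726.44550464 190.15867503 442.26595544]
```

View pics/w.png

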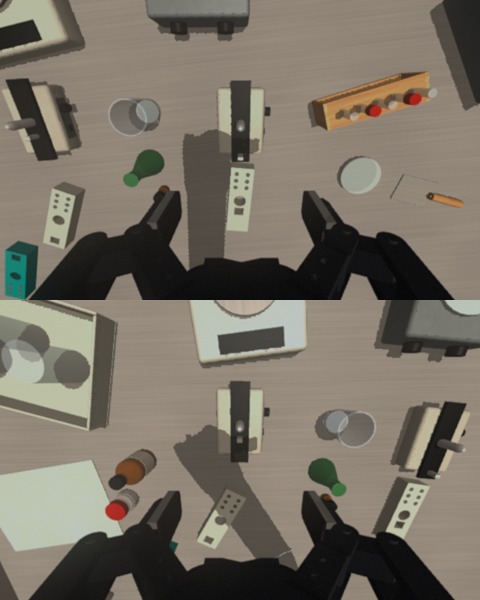

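In the wrist view the outer mixer's bar is around full px (320,160), with the key at (320,208). The inner mixer's bar is around (320,162), with its key just below the shaft at (320,170). I measure both bars here, plus both carriers, which are also visible.

Run:
```python
from h import *
from types import SimpleNamespace
for n,car in(("mo",(285,212,350,315)),("mi",(255,245,335,340))):
    c=dict(np.load(f"w_{n}.npz"))
    for th in(40,50,60):
        k=mask_rect(c,(295,90,350,230),lambda a:a.max(2)<th); w=np.array([ray(c,p,48)[:2] for p in k],np.float32); r=cv2.minAreaRect(w)
        print(n,th,k.min(0),k.max(0),np.round(r[0],1),np.round(r[1],1),round(r[2],1))
    f=c["frame"]; cv2.imwrite(f"pics/z_{n}.png",cv2.resize(np.ascontiguousarray(f[100:320,260:360,::-1]),(272,600),interpolation=2))
cv2.imwrite("pics/z.png",np.hstack([cv2.imread(f"pics/z_{n}.png") for n in("mo","mi")]))
for q,z in(((421.6,245.7),-29.6),((646,193),-2)):
    for a in(z,z+180):
        j=arm.ik([*q,100],down(a)); print(q,a,None if j is None else np.round(j,2))
```

```text
mo 40 [310 185] [331 214] [ 552.4 -193. ] [31.1 45.4] 83.3
mo 50 [309 169] [331 214] [ 564.3 -193.5] [33.  68.8] 84.0
mo 60 [309 115] [332 215] [ 599.8 -198.6] [ 33.9 144.2] 83.2
mi 40 [308 181] [326 214] [600.2 199.2] [25.9 51.2] 85.9
mi 50 [308 174] [330 215] [605.  196.2] [32.6 63.2] 88.1
mi 60 [307 124] [331 215] [639.4 195. ] [ 34.  132.6] 87.1
(421.6, 245.7) -29.6 [-1.24  0.17  0.68  2.   -0.13  1.01 -2.59]
(421.6, 245.7) 150.4 [ 0.38  0.36 -1.14  1.92  0.37  1.09  0.15]
(646, 193) -2 [ 0.05  0.6  -0.58  1.44  0.34  1.2  -2.18]
(646, 193) 178 [ 0.33  0.8  -1.08  1.42  0.71  1.34  0.76]
```

View pics/z.png

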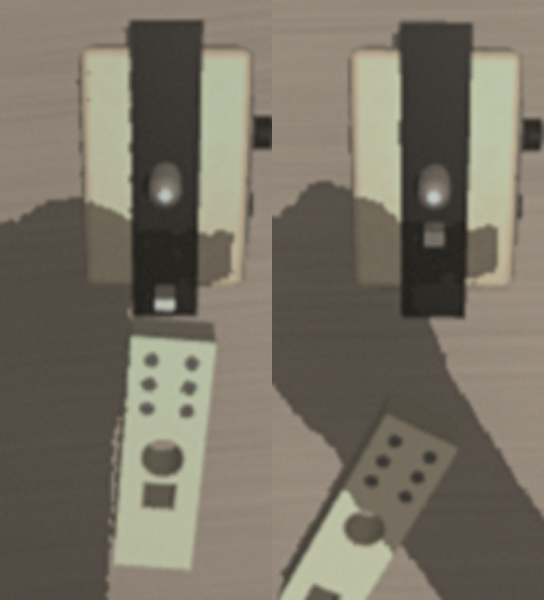

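Both bars are clear: outer corners at crop (133,21)–(197,316), inner at (401,23)–(464,317). The inner carrier is in view, and so is part of the outer one. I turn the corners into points.

Run:
```python
from h import *
def m(n,cs,z):
    c=dict(np.load(f"w_{n}.npz")); P=np.array([ray(c,(260+x/2.72,100+y/2.727),z)[:2] for x,y in cs])
    d=(P[2]+P[3]-P[0]-P[1])/2; print(n,z,"centre",P.mean(0).round(1),"len",np.linalg.norm(d).round(1),"wid",np.linalg.norm(P[1]-P[0]).round(1),"ang",np.degrees(np.arctan2(d[1],d[0])).round(1))
m("mo",[(133,21),(203,21),(197,316),(135,316)],48)
m("mi",[(129,23),(200,24),(192,317),(130,317)],48)
m("mo",[(131,336),(216,343),(191,570),(115,563)],32)
for n,p in(("mo",(165,291)),("mi",(162,229))):
    c=dict(np.load(f"w_{n}.npz")); print("key",ray(c,(260+p[0]/2.72,100+p[1]/2.727),68).round(1))
for n,p in(("mo",(165,195)),("mi",(162,197))):
    c=dict(np.load(f"w_{n}.npz")); print("tip",ray(c,(260+p[0]/2.72,100+p[1]/2.727),92).round(1))
```

```text
mo 48 centre [ 603.9 -199.7] len 154.9 wid 34.4 ang 173.6
mi 48 centre [648.8 194.2] len 154.4 wid 34.9 ang 178.2
mo 32 centre [ 427.1 -178.5] len 159.8 wid 49.8 ang 169.4
key [ 548.6 -192.9   68. ]
key [627.3 194.8  68. ]
tip [ 604.3 -198.9   92. ]
tip [649.1 194.2  92. ]
```

```bash
cat >> h.py <<'E'
def pick(xy,a):
    q=down(a); arm.movep([*xy,110],q); arm.move_linear([*xy,8],v=130); arm.hold(.2)
    arm.move_gripper(40,60); s=arm.state(); print("grip",s["t"],round(s["opening"],1),s["grasp_force"],s["tool_pos"])
    arm.move_linear([*xy,190],v=150); print("lift",arm.state()["opening"])
def place(xy,a):
    q=down(a); arm.movep([*xy,190],q); arm.move_linear([*xy,112],v=120); arm.hold(.3)
    e=np.array(xy)-arm.state()["tool_pos"][:2]; t=np.array(xy)+e
    arm.move_linear([*t,110],v=40)
    hit=arm.move_linear([*t,52],v=30,until_force=7); s=arm.state()
    print("down",s["t"],hit,np.round(s["tool_pos"],1),np.round(s["force"],1),np.round(s["ft_torque"],2)); return hit
E
python3 - <<'E'
from h import *
pick((422.3,245.7),150.4)
place((604,-199.5),173.7)
c=cap("scene"); cv2.imwrite("pics/p1.png",cv2.resize(np.ascontiguousarray(c["frame"][200:400,180:380,::-1]),(600,600),interpolation=2))
E
```

```text
grip 7.7833 48.9 62.693989276885986 [422.57278376 245.82245742   8.38550178]
lift 48.999696709229916
down 13.8417 True [ 603.8 -199.4   56.4] [-1.2 -0.2  5.7] [-0.04  0.14  0.03]
```

View pics/p1.png

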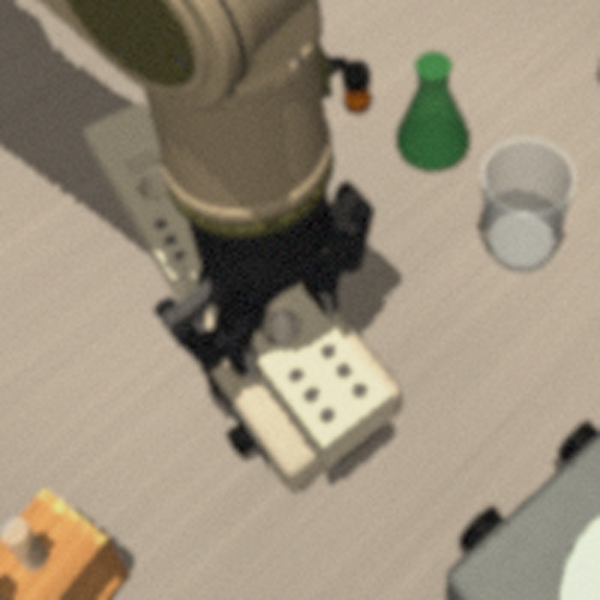

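The picture shows the carrier level on the mixer with the shaft in the bore. Contact came at TCP z 56.4, and 48 + 8.4 is exactly home. I release it and do the inner carrier.

Run:
```python
from h import *
arm.move_gripper(85); arm.move_linear([604,-199.5,190],v=130)
pick((427.3,-178.2),169.2)
place((648.8,194.1),178.3)
```

```text
grip 17.8833 48.6 62.503570318222046 [ 427.50495381 -178.39001263    8.38585315]
lift 49.20098433796509
down 23.825 True [648.6 194.   56.5] [-0.9 -1.5  5.2] [-0.01  0.05 -0.05]
```

Home at z 56.5, so I release, retreat and look.

Run:
```python
from h import *
arm.move_gripper(85); arm.move_linear([648.8,194.1,200],v=130); arm.movep([500,0,330],down(175)); arm.hold(.3)
c=cap("top"); s=cap("scene")
for n,roi in(("inner",(250,95,310,170)),("outer",(385,105,445,185))):
    k=mask_rect(c,roi,lambda a:a.min(2)>0); print(n,arm.state()["t"])
t=c["frame"][:,:,::-1]; b=s["frame"][:,:,::-1]
R=lambda f,x,y,w,h:cv2.resize(np.ascontiguousarray(f[y:y+h,x:x+w]),(400,300),interpolation=2)
cv2.imwrite("pics/end.png",np.vstack([np.hstack([R(t,230,95,100,75),R(t,365,110,100,75)]),np.hstack([R(b,350,175,120,90),R(b,215,270,120,90)])]))
```

```text
inner 27.025
outer 27.025
```

View pics/end.png

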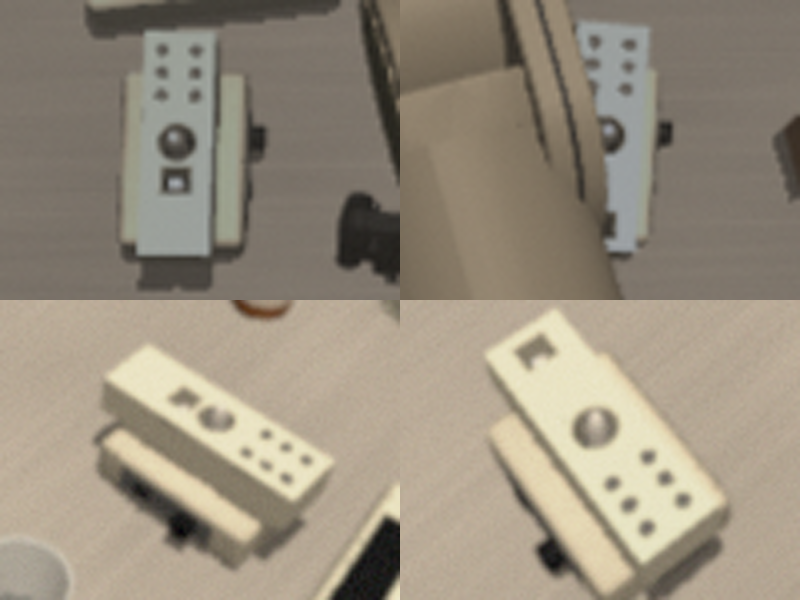

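Both carriers sit flat. The shafts show in the bores (crop (177,142) and (595,425)), and the keys show in the keyways ((177,182) and (537,350)).

```bash
python3 -c "
from plant import arm
print(arm.hand_in())"
```

```text
the job is handed in; nothing more can be done
None
```

Both carriers are seated on their matching mixers, fully home with the keys in the keyways, and the job is handed in at about 27 s on the robot clock; no verdict was returned.

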